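Click the spice board's sliding stop into its detent

ROBOT

A 7-joint arm with a two-finger parallel gripper is mounted at the origin on the work surface. World frame = base frame: x ahead of the robot, y to its left, z up, the work surface at z = 0. Lengths are in m, angles in rad, forces in N, time in s.
With the tool pointing down it reaches from about 0.425 to 0.875 m from the base axis. Payload 8.4 kg.
Tool frame: the origin (TCP) lies midway between the tips of the shut fingers; the grasp point (between the pads) lies 19 mm behind it (robot.grasp_offset is the distance from the TCP to the grasp point, in m); z points along the fingers, x is the direction in which the jaws open and shut, and the axes are right-handed (so a half turn about z gives the same grasp; the last joint's range is limited). The gripper opens to 87 mm and grips with 3 to 60 N. Pads are 19 mm wide; open, the fingers measure 117 mm over their backs; the gripper's body (75 mm by 190 mm) begins 51 mm behind the grasp point.
Start: joints at [1.024, 0.333, 0.04, 1.465, -0.013, 1.343, -0.059], TCP at [0.281, -0.586, 0.223] pointing down, gripper open.
Joint ranges: [-2.58, 2.58], [-0.38, 2.09], [-1.3, 1.39], [0.25, 2.4], [-1.5, 4.64], [0.08, 2.09], [-2.65, 2.65]. Speed limits (rad/s): [2.22, 2.22, 2.79, 2.79, 3.14, 3.14, 3.14].

INTERFACE

Orientations are given as a 3x3 rotation matrix whose columns are the frame's x, y, z axes.
In Python, from workcell import robot gives the robot as it stands.
- The arm moves only by the tool step_arm, never from a script. Its argument "plan" is a list of rows, each a list of 3 entries, a list of its own where there are three numbers: the closure, from 0 (fully open) to 1 (shut), then the shift along the world's x, y, z in mm, then the turn about the world's z in degrees. In form: [[claw, [tx, ty, tz], twist], ...]. A call has exactly 10 rows; each row is the pose to reach, as a shift and turn from the pose commanded when the call began; what a row does not reach only later rows make up. A row lasts 1/10 s, in which the tool goes at most 50 mm and 8.59 degrees, less where a joint would pass 70% of its speed; a pose out of reach is approached as far as the arm can. A call with a gripper value outside its range is refused whole. The fingers move at their own pace and stop on an object; the grip force is fixed at half the most. Time passes only in rows, so rows that repeat a pose let the fingers close, or fill a call up. It gives the time, the measured TCP pose, the force and the opening at its end, in the units of the state.
- robot.get_state(): the state, without advancing time (a new reading comes with each control period).
- robot.camera(name): name is "scene" or "top" or "wrist"; returns a dict with "image" (420x560x3 uint8, red, green, blue), "intrinsics" (3x3 intrinsics, pixels), "k1" (the pictures are not rectified: a ray, as slopes to the right and down, at radius r is drawn at 1 + k1 r^2 times it, then the intrinsics apply), "world_from_camera" (4x4, takes a point from camera to world coordinates); the wrist camera has in their place "T_tool_cam" (4x4, takes a point from camera to tool coordinates, whose origin is the TCP and whose axes are the tool frame's). Camera axes: x right, y down, z forward; pixel columns grow to the right and rows downward; lengths in m; the calibration is good to about 2 mm. A picture is of the moment at which its call begins: read the wrist's pose just before it. There is no depth.
- robot.finish_job(): hands the job in, once; it reports no verdict.
Trained networks look in a picture, given as the dict that the camera call returned (one of the last four; its "shot" number tells which), for a name from the list of things; names that differ only in an ending like _2 or _b are one class to them, and where a whole thing is asked for, a point or a joint stands for the part that bears it (a point fixed in the world has none). Each returns a list of dicts, best first, with "confidence" (0 to 1); they miss things now and then, are a little off and sometimes report something else, mostly with a low value. They report only what shows in the picture. A call takes as long as a camera call. They do not tell look-alikes from the thing itself.
- robot.spot_in(picture, target): "position" ([column, row] as shares, 0 to 1, of the picture: columns of its width, rows of its height, amid what is visible of it).
The state is a dict: "time": time; "q": joint angles; "qd": joint speeds; "joint_torque": joint torques, N m; "position": TCP position; "orientation": TCP orientation; "contact_force": force on the tool from outside, world axes, zero at the start; "torque": the same for the moment, N m; "opening": opening from 0.0 (shut) to 1.0 (fully open).
Only numpy, scipy, OpenCV 4.12 (cv2) and the standard library are available. Lean on these libraries where they do the work, as an engineer would, in place of code of your own. Each camera call takes 0.05 s, during which the arm holds its last target. There are 200 camera calls.

TASK

Gently push the white sliding stop along the spice board's rail towards the row of shakers until its spring pin rides over the first hump of the red clip and drops into the clip's pocket, and leave it clicked in there. Push it from its bare white side with a fingertip or the outside of the fingers: do not pinch it, and keep the fingers off its black rubber bumper and its yellow pin cap. The shakers must stay standing where they are, and everything else on the counter stays where it is.

Things in the scene. Friction and masses are not known exactly. Their poses are not given: they have to be found in the camera images.
- spice_board: Fixed wooden board 150 (x) x 460 (y) mm, top 30 mm above the counter; origin under its centre at counter height. A rail 20 mm wide runs along y, centred at x = +50 mm, top 46 mm above the counter. The shaker row stands on its +y half; an end wall closes the +y end; a C-clamp, 101 mm high, holds the rail at x = +50 to +90, y = +175 mm.
- stop: The sliding stop as a whole (plate, carriage, and the bumper and pin it carries); origin in the middle of the board's width at counter height, below the pin axis along the rail; y runs along the rail towards the shakers. It only slides along the rail: its pin axis can go from board y = -170 to +100 mm. Sliding drag about 1 N plus 12 N per m/s; it stays where it is left.
- push_face (a point): Push point on the bare white back of the stop, facing the board's -y, square to the rail: board x = -20 mm, 70 mm above the counter, 5 mm behind the pin axis. The stop is a white upright plate 100 wide across the rail x 10 thick, 32 to 95 mm above the counter, board x = -65 to +35 mm, on a blue carriage (36 x 40, top 72 mm high) on the rail. Free space behind it.
- pin_axis (a point): Point on the stop: the pin's axis at the height of the rail's top (board x = +50 mm).
- bumper: Black rubber pad, 92 mm wide, 5 mm thick, on the stop's front (+y, shaker side) face; origin at its centre; gives at most 2 mm. Not to be touched by the fingers.
- detent_pin: Vertical spring pin through the stop's carriage, with a yellow round cap on top (18 mm across, 9 mm high, its top 83 mm above the counter when down), not to be touched. Origin at the pin's rounded tip: level with pin_axis when down on the rail, 5 mm above it on the crests of the clip's humps, under 1 mm above it in the pocket. The spring presses down with 7 N at 0 and 12 N at 5 mm.
- detent_clip: Fixed red clip on the rail; origin at its pocket on the rail's top, y along the rail as the board's. Two 5 mm humps: one from y = -24 mm, crest -12; a steeper one, crest +10, end +19. Pushing the pin up the first takes about 8 N; past its crest the pin pulls itself into the pocket (push force dips to nothing); forcing it over the second takes about 11 N. A red tab marks the pocket.
- shaker0: One of three glass shakers with steel caps in a row along the rail on the board, in any order, 40 mm across, 72 mm tall; origin under its base, z up. With the stop clicked in, the rubber bumper is 7 to 14 mm short of the nearest one.
- shaker1: One of three glass shakers with steel caps in a row along the rail on the board, in any order, 40 mm across, 72 mm tall; origin under its base, z up. With the stop clicked in, the rubber bumper is 7 to 14 mm short of the nearest one.
- shaker2: One of three glass shakers with steel caps in a row along the rail on the board, in any order, 40 mm across, 72 mm tall; origin under its base, z up. With the stop clicked in, the rubber bumper is 7 to 14 mm short of the nearest one.
- caddy: bystander: red plastic caddy 220 x 150 x 75 mm with a carry handle up to 181 mm high; origin under its centre.
- shaker3: bystander: glass shaker 40 mm across, 72 mm tall, inside the caddy; origin under its base.
- pinch_bowl: bystander: white ceramic bowl 80 mm across, 35 mm high; origin under its centre.
- silicone_lid: bystander: green silicone lid 100 mm across, 6 mm thick, with a knob up to 20 mm high; origin under its centre.
Things that resemble listed ones, but are neither listed nor needed, are in the scene too. What is shaped like the shaker2 but purple or turquoise is not meant.

How it is judged:
By the outcome, as a careful person would: the job done as asked, in the order asked, and still so for the second after the job is handed in, with the robot touching nothing.
It also fails if it takes over 40 s, if anything falls off the work surface, if the arm or the gripper's body presses on something with over 40 N, if the wrist force passes 120 N, or if a joint passes its speed limit or range.

## Working session

There is one attempt and no reset: what is moved stays moved. The work goes in short steps, Python scripts to look and compute and a tool call to move; the robot and the scene stay as the last step left them, time stands still between calls to the robot, and variables do not carry over. Pictures are saved under pics/ and viewed, about 8 in all and at most 12, crops included, and the job is handed in when it is done.

Besides the shell and the picture viewer there is one more tool, called after "Request:" as name(argument=value, ...), one argument or row to a line, values as JSON. step_arm: Moves the arm, as the interface text tells. Its arguments: {"type":"object","properties":{"plan":{"type":"array","items":{"type":"array"}}},"required":["plan"]}

```bash
mkdir -p pics
cat > h.py <<'E'
import numpy as np, cv2
from workcell import robot
def ray(p,px,Tw=None):
    K=p["intrinsics"];K=np.array(K);k=p["k1"]
    d=np.array([(px[0]-K[0,2])/K[0,0],(px[1]-K[1,2])/K[1,1]]);u=d.copy()
    for _ in range(20): u=d/(1+k*(u@u))
    T=np.array(p["world_from_camera"]) if Tw is None else Tw
    return T[:3,3],T[:3,:3]@np.array([u[0],u[1],1])
def at_z(p,px,z,Tw=None):
    o,r=ray(p,px,Tw);return o+r*(z-o[2])/r[2]
def proj(p,X,Tw=None):
    T=np.array(p["world_from_camera"]) if Tw is None else Tw
    c=T[:3,:3].T@(np.array(X)-T[:3,3]);u=c[:2]/c[2];u=u*(1+p["k1"]*(u@u));K=np.array(p["intrinsics"])
    return np.array([K[0,0]*u[0]+K[0,2],K[1,1]*u[1]+K[1,2]])
def save(p,n): cv2.imwrite("pics/"+n,np.array(p["image"])[:,:,::-1])
def spots(p,names):
    for n in names:
        for s in robot.spot_in(p,n)[:4]:
            print(n,(np.array(s["position"])*[560,420]).round(1),round(s["confidence"],2))
E
python3 - <<'E'
from h import *
s=robot.get_state();print(s["position"],s["orientation"],s["contact_force"],s["time"])
for c in("top","scene"):
    p=robot.camera(c);save(p,c+"0.png");print(c,np.round(p["world_from_camera"],3).tolist(),np.array(p["intrinsics"]).tolist(),p["k1"])
    spots(p,["spice_board","push_face","pin_axis","detent_pin","detent_clip","bumper","stop","shaker0"])
E
```

```text
[ 0.2812196  -0.58550962  0.22165852] [[ 4.32981241e-01 -9.01402607e-01 -7.65114292e-04]
 [-9.01401512e-01 -4.32981910e-01  1.40678577e-03]
 [-1.59936100e-03  8.05633325e-05 -9.99998718e-01]] [-0.49161749  0.08333435  0.31676984] 0.0
top [[-0.014, -0.977, 0.212, 0.218], [-1.0, 0.013, -0.008, 0.034], [0.005, -0.212, -0.977, 1.504], [0.0, 0.0, 0.0, 1.0]] [[519.5990255692203, 0.0, 273.91733542734903], [0.0, 519.5990255692203, 199.6970334497194], [0.0, 0.0, 1.0]] -0.16370783899494526
spice_board [272.9 181.3] 0.91
push_face [319. 164.] 0.87
pin_axis [319.3 164.1] 0.94
pin_axis [425.6 167.4] 0.33
detent_clip [317.7 174.8] 0.48
stop [323.9 163.7] 0.77
shaker0 [230.8 256.4] 0.74
shaker0 [253.6 187.1] 0.65
shaker0 [ 96.4 204.6] 0.6
shaker0 [292.3 253.5] 0.57
scene [[-0.76, 0.428, -0.489, 1.148], [0.65, 0.483, -0.587, 0.794], [-0.016, -0.764, -0.645, 0.915], [0.0, 0.0, 0.0, 1.0]] [[416.50823581149615, 0.0, 281.1803153666491], [0.0, 416.50823581149615, 215.16739077351232], [0.0, 0.0, 1.0]] 0.011278469222633805
push_face [227.3 212. ] 0.62
pin_axis [228.3 215.9] 0.96
detent_clip [267.  245.1] 0.61
detent_clip [250.  244.1] 0.6
detent_clip [407.6 315. ] 0.47
bumper [236.3 208.7] 0.51
stop [227.6 214. ] 0.65
shaker0 [413.3 331.1] 0.9
shaker0 [338.8 223.5] 0.84
shaker0 [302.9 248.1] 0.76
shaker0 [289.4 237.6] 0.62
```

View pics/top0.png

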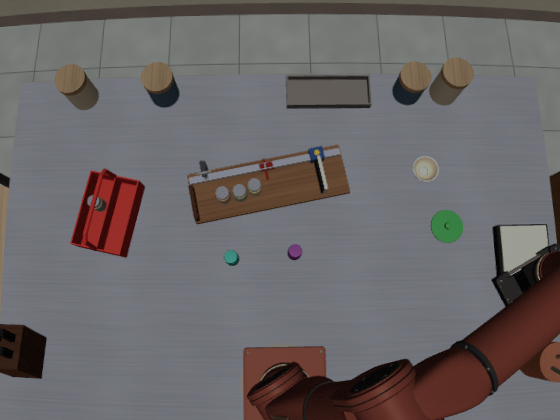

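View pics/scene0.png

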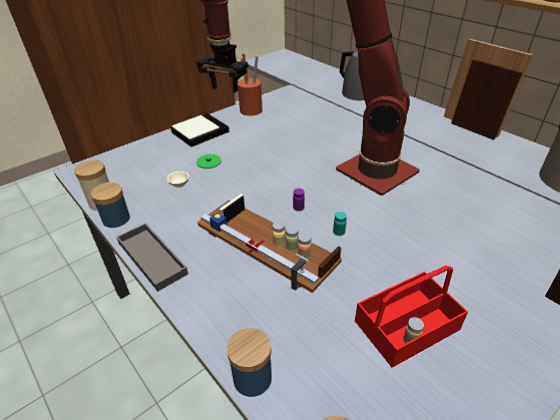

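The top view shows the board at about (190–350, 147–222), shakers on the left, stop at (320,168) with its cap at (317,153), and the red clip at (266,166). The push direction is image-left, roughly world +y. I'll zoom in next.

Run:
```python
from h import *
p=robot.camera("top");im=np.array(p["image"])[:,:,::-1]
c=im[135:235,180:360];c=cv2.resize(c,None,fx=4.4,fy=4.4,interpolation=cv2.INTER_CUBIC);cv2.imwrite("pics/crop1.png",c)
hsv=cv2.cvtColor(im.copy(),cv2.COLOR_BGR2HSV)
def blob(lo,hi,n,box=(135,235,180,360)):
    m=cv2.inRange(hsv,lo,hi);k=np.zeros_like(m);k[box[0]:box[1],box[2]:box[3]]=m[box[0]:box[1],box[2]:box[3]]
    ys,xs=np.nonzero(k);print(n,len(xs),xs.mean() if len(xs) else 0,ys.mean() if len(xs) else 0);return xs.mean(),ys.mean()
y=blob((20,120,100),(35,255,255),"yellow")
print("cap",at_z(p,y,.082))
r=blob((0,190,90),(5,255,255),"red",(150,190,250,285));print("tab",at_z(p,r,.05))
```

```text
yellow 23 316.39130434782606 152.04347826086956
cap [ 0.66473107 -0.10044017  0.082     ]
red 34 266.0 166.52941176470588
tab [0.63248097 0.04463763 0.05      ]
```

View pics/crop1.png

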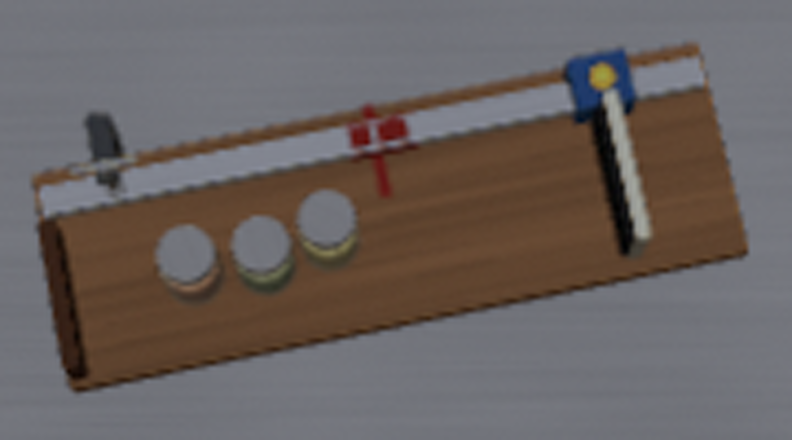

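```bash
cat >> h.py <<'E'
def C(x,y): return (x/4.4+180-.4,y/4.4+135-.4)
E
python3 - <<'E'
from h import *
from scipy.optimize import least_squares
p=robot.camera("top")
obs=[((75,230),None)]
pts={(.075,-.23,.03):C(697,44),(-.075,-.23,.0):C(747,255),(-.075,.23,.0):C(75,390),(.075,.23,.03):C(37,180),(.06,-.23,.046):C(699,55),(.04,-.23,.046):C(705,88)}
def W(t,X):
    c,s=np.cos(t[2]),np.sin(t[2]);return np.array([t[0]+c*X[0]-s*X[1],t[1]+s*X[0]+c*X[1],X[2]])
f=lambda t:np.concatenate([proj(p,W(t,X))-u for X,u in pts.items()])
r=least_squares(f,[.58,.03,-.2]);print(r.x,r.fun.round(1))
t=r.x
def B(P):
    d=np.array(P[:2])-t[:2];c,s=np.cos(t[2]),np.sin(t[2]);return np.array([c*d[0]+s*d[1],-s*d[0]+c*d[1]])*1000
print("cap",B(at_z(p,C(601,75),.083)))
print("stop top ends",B(at_z(p,C(611,92),.095)),B(at_z(p,C(641,240),.095)))
print("stop blade edges mid",B(at_z(p,C(617,170),.095)),B(at_z(p,C(636,166),.095)))
for u in[(376,131)]:print("pocket gap",B(at_z(p,C(*u),.05)))
print("tab end",B(at_z(p,C(385,193),.03)),B(at_z(p,C(368,107),.03)))
for u in[(326,215),(260,240),(186,253)]:print("shaker cap",B(at_z(p,C(*u),.072)))
print("push world",W(t,(-.02,B(at_z(p,C(601,75),.083))[1]/1000-.005,.07)))
p=robot.camera("scene");im=np.array(p["image"])[:,:,::-1]
cv2.imwrite("pics/crop2.png",cv2.resize(im[185:295,190:345],None,fx=5,fy=5,interpolation=cv2.INTER_CUBIC))
E
```

```text
[0.58841709 0.04033541 0.1928406 ] [-0.  -0.8 -0.9  1.4 -0.2  2.  -1.9 -1.2  1.4 -0.2  1.6 -1.4]
cap [  48.90965114 -152.34326914]
stop top ends [  32.93346211 -154.25559332] [ -66.53944086 -150.89297466]
stop blade edges mid [ -18.59281359 -146.28355537] [ -18.48497657 -158.8191452 ]
pocket gap [51.0191636  -2.84889808]
tab end [13.46000868 -0.98104554] [74.26923826 -1.9083555 ]
shaker cap [-3.87231376 41.16163859]
shaker cap [-11.41584026  86.07139774]
shaker cap [-10.0681199 134.4220684]
push world [ 0.59894227 -0.11792427  0.07      ]
```

View pics/crop2.png

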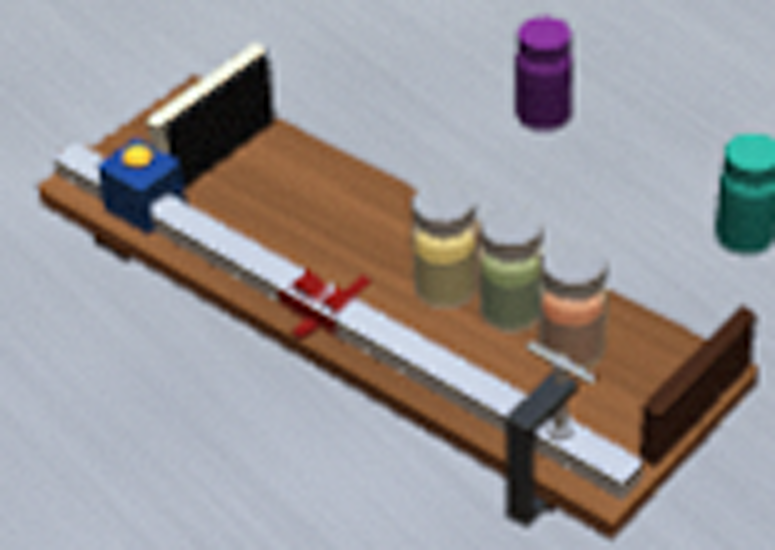

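The scene view agrees: white side facing −y, cap at crop (137,155), clip pocket at about (325,295). Travel is about 150 mm along the world direction (−0.192, 0.981). I'll move in behind the stop with the fingers shut.

Request:
step_arm(
  plan=[
    [1, [30, 40, 0], -2],
    [1, [60, 80, 0], -4],
    [1, [90, 118, 0], -6],
    [1, [120, 157, 0], -8],
    [1, [150, 196, 0], -10],
    [1, [180, 235, 0], -12],
    [1, [210, 274, 0], -13],
    [1, [240, 313, 0], -14],
    [1, [270, 352, 0], -14.6],
    [1, [298, 390, 0], -14.6],
  ],
)

```text
time: 2.05
position: [0.5805, -0.194, 0.2228]
orientation: [[0.192, -0.981, 0.001], [-0.981, -0.192, -0.0], [0.0, -0.001, -1.0]]
contact_force: [0.4, -0.4, 0.4]
opening: 0.17
```

Request:
step_arm(
  plan=[
    [1, [14, 18, 0], 0],
    [1, [28, 36, 0], 0],
    [1, [28, 36, -20], 0],
    [1, [28, 36, -50], 0],
    [1, [28, 36, -80], 0],
    [1, [28, 36, -80], 0],
    [1, [28, 36, -80], 0],
    [1, [28, 36, -80], 0],
    [1, [28, 36, -80], 0],
    [1, [28, 36, -80], 0],
  ],
)

```text
time: 3.05
position: [0.6081, -0.1601, 0.1439]
orientation: [[0.192, -0.981, 0.002], [-0.981, -0.192, -0.001], [0.001, -0.002, -1.0]]
contact_force: [-0.0, 0.1, 0.2]
opening: -0.0
```

Run:
```python
from h import *
s=robot.get_state();T=np.eye(4);T[:3,:3]=s["orientation"];T[:3,3]=s["position"]
p=robot.camera("wrist");print(s["position"],np.round(s["orientation"],3).tolist(),s["contact_force"],s["opening"],s["time"])
save(p,"wrist1.png");spots(p,["push_face","bumper","detent_pin","pin_axis"])
Tw=T@np.array(p["T_tool_cam"]);print([proj(p,[.59894,-.11792,.07],Tw),proj(p,s["position"],Tw)])
```

```text
[ 0.60805906 -0.16009738  0.14391   ] [[0.192, -0.981, 0.002], [-0.981, -0.192, -0.001], [0.001, -0.002, -1.0]] [-0.00287512  0.11356345  0.24190335] -6.794003162958125e-05 3.05
push_face [211.6 164.9] 0.97
bumper [197.1 208.2] 0.95
detent_pin [209.  129.5] 0.7
pin_axis [210.1 162.9] 0.72
[array([221.84098173, 217.68933535]), array([278.6400762 , 260.06842648])]
```

View pics/wrist1.png

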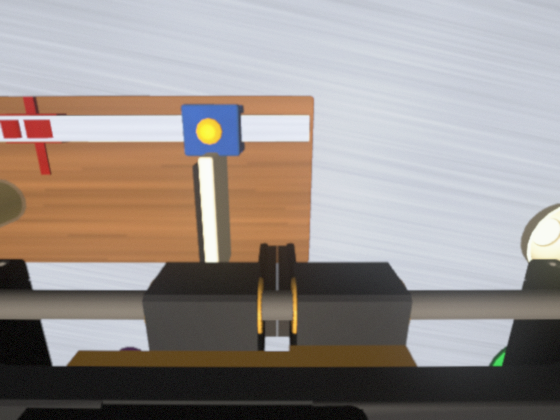

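The wrist view shows the fingers at (278,250), to the right of (behind) the white plate at (208,160–260). The cap is at (208,131) and the clip gap at (24,129). I'll cross-check the distances from this view.

Run:
```python
from h import *
s=robot.get_state();T=np.eye(4);T[:3,:3]=s["orientation"];T[:3,3]=s["position"]
p=robot.camera("wrist");Tw=T@np.array(p["T_tool_cam"])
e=np.array([-.1916,.9815]);n=np.array([.9815,.1916]);o=s["position"][:2]
for k,u,z in[("cap",(208.5,131),.083),("gap",(24,129),.05),("tab_bot",(45,172),.031),("tab_top",(31,100),.031),("board_edge",(312,150),.03),("plate_top_R",(214,200),.095),("plate_top_L",(203,200),.095)]:
    P=at_z(p,u,z,Tw)[:2]-o;print(k,"along",round(1000*P@e,1),"across",round(1000*P@n,1))
```

```text
cap along 46.5 across 65.1
gap along 195.7 across 64.7
tab_bot along 200.1 across 27.4
tab_top along 199.3 across 86.3
board_edge along -28.6 across 45.6
plate_top_R along 43.2 across 20.7
plate_top_L along 50.6 across 20.7
```

Request:
step_arm(
  plan=[
    [1, [0, 0, -30], 0],
    [1, [0, 0, -60], 0],
    [1, [0, 0, -78], 0],
    [1, [0, 0, -78], 0],
    [1, [-1, 5, -78], 0],
    [1, [-2, 10, -78], 0],
    [1, [-2.5, 12.5, -78], 0],
    [1, [-3, 15, -78], 0],
    [1, [-3, 15, -78], 0],
    [1, [-3, 15, -78], 0],
  ],
)

```text
time: 4.35
position: [0.6045, -0.145, 0.0648]
orientation: [[0.192, -0.981, 0.0], [-0.981, -0.192, -0.0], [0.0, -0.0, -1.0]]
contact_force: [0.1, 0.1, 1.3]
opening: 0.008
```

Request:
step_arm(
  plan=[
    [1, [-0.6, 3, 0], 0],
    [1, [-1.2, 6, 0], 0],
    [1, [-1.8, 9, 0], 0],
    [1, [-2.3, 12, 0], 0],
    [1, [-2.9, 15, 0], 0],
    [1, [-3.9, 20, 0], 0],
    [1, [-4.9, 25, 0], 0],
    [1, [-5.9, 30, 0], 0],
    [1, [-6.8, 35, 0], 0],
    [1, [-7.8, 40, 0], 0],
  ],
)

```text
time: 5.35
position: [0.5965, -0.1045, 0.0646]
orientation: [[0.192, -0.981, 0.0], [-0.981, -0.192, -0.0], [0.0, -0.0, -1.0]]
contact_force: [1.1, -1.8, -0.3]
opening: 0.007
```

Run:
```python
from h import *
s=robot.get_state();T=np.eye(4);T[:3,:3]=s["orientation"];T[:3,3]=s["position"]
p=robot.camera("wrist");print(s["position"],s["contact_force"],s["opening"]);save(p,"wrist2.png")
```

```text
[ 0.59654602 -0.10447002  0.06457296] [ 1.08838009 -1.76791961 -0.34231297] 0.0066120425970866365
```

View pics/wrist2.png

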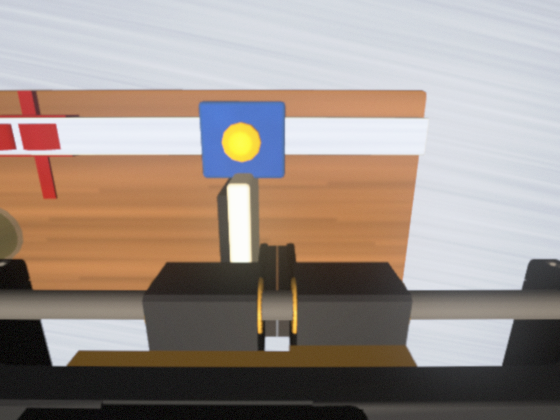

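The finger is pushing the white plate, with 1.8 N of drag. The cap is at (241,142) and the clip gap at (18,136). I'll measure the remaining distance.

```bash
cat > m.py <<'E'
from h import *
import sys
a=list(map(float,sys.argv[1:]))
s=robot.get_state();T=np.eye(4);T[:3,:3]=s["orientation"];T[:3,3]=s["position"]
p=robot.camera("wrist");Tw=T@np.array(p["T_tool_cam"])
im=np.array(p["image"]);save(p,"wm.png")
e=np.array([-.1916,.9815]);n=np.array([.9815,.1916]);o=np.array([.60806,-.16010])
h=cv2.cvtColor(im.copy(),cv2.COLOR_RGB2HSV);m=cv2.inRange(h[:200],(20,150,120),(35,255,255))
ys,xs=np.nonzero(m);c=(xs.mean()+.0,ys.mean())
P=[("tcp",np.array(s["position"])),("cap",at_z(p,c,.083,Tw))]
if a: P+=[("gap",at_z(p,a[:2],.05,Tw)),("tab_bot",at_z(p,a[2:4],.031,Tw)),("tab_top",at_z(p,a[4:6],.031,Tw))]
for k,v in P: print(k,round(1000*(v[:2]-o)@e,1),round(1000*(v[:2]-o)@n,1))
print(c,s["contact_force"].round(1) if hasattr(s["contact_force"],"round") else s["contact_force"],s["time"])
E
python3 m.py 18 136 50 196 26 94
```

```text
tcp 58.0 -0.6
cap 74.7 65.5
gap 198.3 65.4
tab_bot 201.5 26.7
tab_top 203.1 87.4
(np.float64(240.9981634527089), np.float64(141.93204775022957)) [-0.6  0.  -0.6] 5.4
```

Request:
step_arm(
  plan=[
    [1, [-1, 5, 0], 0],
    [1, [-2, 10, 0], 0],
    [1, [-2.9, 15, 0], 0],
    [1, [-3.9, 20, 0], 0],
    [1, [-4.9, 25, 0], 0],
    [1, [-5.9, 30, 0], 0],
    [1, [-6.8, 35, 0], 0],
    [1, [-7.8, 40, 0], 0],
    [1, [-8.8, 45, 0], 0],
    [1, [-9.8, 50, 0], 0],
  ],
)

```text
time: 6.45
position: [0.5867, -0.0545, 0.0646]
orientation: [[0.192, -0.981, 0.0], [-0.981, -0.192, 0.0], [-0.0, -0.0, -1.0]]
contact_force: [0.3, -1.7, -0.2]
opening: 0.007
```

Request:
step_arm(
  plan=[
    [1, [-1, 5, 0], 0],
    [1, [-2, 10, 0], 0],
    [1, [-2.9, 15, 0], 0],
    [1, [-3.9, 20, 0], 0],
    [1, [-4.9, 25, 0], 0],
    [1, [-5.7, 29, 0], 0],
    [1, [-6.4, 33, 0], 0],
    [1, [-7, 36, 0], 0],
    [1, [-7.6, 39, 0], 0],
    [1, [-7.8, 40, 0], 0],
  ],
)

```text
time: 7.45
position: [0.579, -0.0144, 0.0646]
orientation: [[0.192, -0.981, 0.0], [-0.981, -0.192, 0.0], [-0.0, -0.0, -1.0]]
contact_force: [1.0, -0.3, -0.6]
opening: 0.003
```

```bash
python3 m.py
```

```text
tcp 148.6 -0.6
cap 165.2 65.6
(np.float64(240.87511394712854), np.float64(141.32452142206017)) [ 1.  -0.3 -0.6] 7.45
```

View pics/wm.png

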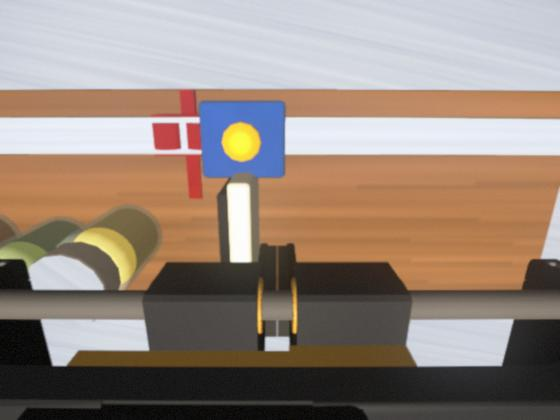

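The cap is at (241,141), and the gap and tab line at about (183,136), (195,196) and (187,93).

```bash
python3 m.py 183 136 195 196 188 94
```

```text
tcp 148.6 -0.7
cap 165.3 65.6
gap 199.6 65.1
tab_bot 200.6 26.6
tab_top 200.2 86.9
(np.float64(240.73357664233578), np.float64(141.34306569343065)) [ 0.4 -0.4 -0.5] 7.5
```

Request:
step_arm(
  plan=[
    [1, [-0.4, 2, 0], 0],
    [1, [-0.8, 4, 0], 0],
    [1, [-1.1, 5.5, 0], 0],
    [1, [-1.4, 7, 0], 0],
    [1, [-1.7, 8.5, 0], 0],
    [1, [-1.9, 10, 0], 0],
    [1, [-2.1, 11, 0], 0],
    [1, [-2.3, 12, 0], 0],
    [1, [-2.5, 13, 0], 0],
    [1, [-2.7, 14, 0], 0],
  ],
)

```text
time: 8.55
position: [0.5766, -0.0029, 0.0646]
orientation: [[0.19, -0.982, 0.001], [-0.982, -0.19, -0.002], [0.002, -0.0, -1.0]]
contact_force: [1.1, -8.4, -0.6]
opening: 0.003
```

Request:
step_arm(
  plan=[
    [1, [-0.2, 1, 0], 0],
    [1, [-0.4, 2, 0], 0],
    [1, [-0.6, 3, 0], 0],
    [1, [-0.8, 4, 0], 0],
    [1, [-1, 5, 0], 0],
    [1, [-1.2, 6, 0], 0],
    [1, [-1.4, 7, 0], 0],
    [1, [-1.6, 8, 0], 0],
    [1, [-1.7, 9, 0], 0],
    [1, [-1.7, 9, 0], 0],
  ],
)

```text
time: 9.55
position: [0.5745, 0.0092, 0.0646]
orientation: [[0.193, -0.981, -0.0], [-0.981, -0.193, 0.001], [-0.001, -0.0, -1.0]]
contact_force: [-0.5, -0.1, -1.0]
opening: 0.006
```

The force rose to 8.4 N and then dropped to zero, so the pin has passed the crest. I'll check where the cap is.

```bash
python3 m.py
```

```text
tcp 172.6 -0.5
cap 190.1 65.3
(np.float64(238.99738448125544), np.float64(142.5239755884917)) [-0.5 -0.1 -1. ] 9.55
```

View pics/wm.png

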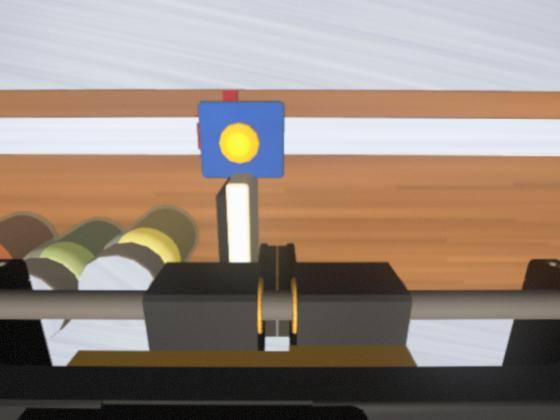

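```bash
python3 m.py; python3 m.py
```

```text
tcp 172.5 -0.5
cap 190.3 65.2
(np.float64(238.3991341991342), np.float64(142.6848484848485)) [0.4 0.1 0.2] 9.6
tcp 172.3 -0.5
cap 190.4 65.2
(np.float64(237.67536988685814), np.float64(142.72149695387293)) [-0.1 -0.7 -1.2] 9.65
```

Request:
step_arm(
  plan=[
    [1, [0, 0, 0], 0],
    [1, [0, 0, 0], 0],
    [1, [0, 0, 0], 0],
    [1, [0, 0, 0], 0],
    [1, [0, 0, 0], 0],
    [1, [0, 0, 0], 0],
    [1, [0, 0, 0], 0],
    [1, [0, 0, 0], 0],
    [1, [0, 0, 0], 0],
    [1, [0, 0, 0], 0],
  ],
)

```text
time: 10.7
position: [0.5746, 0.0081, 0.0645]
orientation: [[0.192, -0.981, -0.0], [-0.981, -0.192, 0.0], [-0.0, -0.0, -1.0]]
contact_force: [-0.2, -0.7, -0.4]
opening: 0.002
```

```bash
python3 m.py
```

```text
tcp 171.5 -0.6
cap 199.4 65.6
(np.float64(215.08401826484018), np.float64(141.44931506849315)) [-0.2 -0.7 -0.4] 10.7
```

The pin has pulled itself in: the cap is now at 199.4 (pocket about 200) and has left the finger. I'll back off, lift, and check.

Request:
step_arm(
  plan=[
    [1, [1, -5, 0], 0],
    [1, [3, -15, 0], 0],
    [1, [6, -30, 0], 0],
    [1, [8, -40, 0], 0],
    [1, [8, -40, 20], 0],
    [1, [8, -40, 50], 0],
    [1, [8, -40, 90], 0],
    [1, [8, -40, 120], 0],
    [1, [8, -40, 130], 0],
    [1, [8, -40, 130], 0],
  ],
)

```text
time: 11.75
position: [0.5836, -0.0328, 0.1961]
orientation: [[0.191, -0.982, 0.003], [-0.982, -0.191, -0.0], [0.001, -0.003, -1.0]]
contact_force: [-1.4, -0.2, -0.3]
opening: 0.007
```

Request:
step_arm(
  plan=[
    [1, [0, -30, 0], 0],
    [1, [0, -65, 0], 0],
    [1, [0, -105, 0], 0],
    [1, [0, -145, 0], 0],
    [1, [0, -185, 0], 0],
    [1, [0, -220, 0], 0],
    [1, [0, -240, 0], 0],
    [1, [0, -250, 0], 0],
    [1, [0, -250, 0], 0],
    [1, [0, -250, 0], 0],
  ],
)

```text
time: 12.75
position: [0.5827, -0.2803, 0.1937]
orientation: [[0.193, -0.981, -0.001], [-0.981, -0.193, 0.001], [-0.001, 0.001, -1.0]]
contact_force: [0.7, 0.6, 0.4]
opening: 0.004
```

Run:
```python
from h import *
s=robot.get_state();print(s["position"],s["contact_force"],s["time"])
a=robot.camera("scene");t=robot.camera("top")
f=lambda p,b:cv2.resize(np.array(p["image"])[b[0]:b[1],b[2]:b[3],::-1],(775,b and int(775*(b[1]-b[0])/(b[3]-b[2]))),interpolation=cv2.INTER_CUBIC)
v=np.vstack([f(t,(135,235,180,360)),f(a,(185,295,190,345))]);cv2.imwrite("pics/fin.png",cv2.resize(v,None,fx=.6,fy=.6,interpolation=cv2.INTER_AREA))
```

```text
[ 0.58268355 -0.28033875  0.19369585] [0.72203305 0.6450522  0.40401961] 12.75
```

View pics/fin.png

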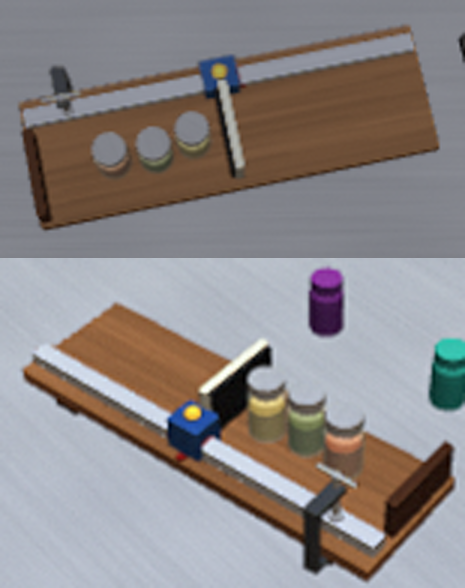

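The stop sits on the clip with a gap to the first shaker. The shakers are standing where they were, and the arm is clear.

```bash
python3 -c "
from workcell import robot
print(robot.finish_job())"
```

```text
the job is handed in; nothing more can be done
None
```

The white stop is clicked into the red clip's pocket, and the job is handed in. I pushed it about 150 mm along the rail with the outside of the closed fingers, touching only its bare white side.

- **Click:** the push force rose to about 8.4 N on the first hump and then dropped to nothing. The pin then slid about 9 mm further without the finger, reaching 199.4 mm along the rail against about 200 mm measured for the pocket. That slide took up to a second or so after the crest, so I held still until it had finished.
- **After backing off:** I only looked, without measuring again. The final pictures show the stop on the clip, a gap between its bumper and the nearest shaker, and the three shakers upright where they were. The two look-alike shakers beside the board had not moved. The caddy, bowl and lid lay outside those final crops, and the arm did not go low near them.
- **Time and contact:** the arm was clear of everything at 12.75 s, and no check failed or disagreed.

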